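Set the brazing turntable to its mark and clamp it

TASK

With shut fingers, gently push the upright pin of the brazing turntable round, either way, until the black index line on the disc lines up with the one long line of the scale around it. Then press the mushroom-headed clamp plunger beside the scale fully down and come away, leaving the setting as it is. Push and press only, never grip the pin or lift anything, and leave the finial, bowl, brick and brush where they are.

Things in the scene. Friction and masses are not known exactly. Their poses are not given: they have to be found in the camera images.
- centre (a point): Point on the turntable's vertical turning axis, at the height of the top face of its turning grey steel disc (50 mm above the work surface). The disc has radius 88 mm and is 10 mm thick; in its middle stands a brass casting of radius 27 mm, 53 mm high, which turns with it.
- turntable: The turntable's fixed base: dark steel, round, radius 137 mm, 40 mm high, with four low feet that reach about 170 mm from the axis. Origin on the turning axis at the work surface; the lug with the clamp plunger sticks out in its +y direction, to 192 mm from the axis
- disc (a joint): Turning angle of the disc in rad, counted anticlockwise seen from above; it turns both ways without stops, and about 0.15 N m of friction holds it wherever it is left (no coasting). At 0 the index line points along the base's +x axis.
- index_tip (a point): Outer end of the black index line on the disc, 97 mm from the axis, at the height of the disc's top. The line is 5 mm wide, runs radially from about 43 mm from the axis to the rim, and turns with the disc; it lies diametrically opposite the pin.
- pin_mid (a point): Middle of the upright steel pin by which the disc is pushed round, on the pin's centre line 22 mm above the disc. The pin is 14 mm in diameter, 72 mm from the axis, and stands 45 mm above the disc's top face (its top is 95 mm above the work surface). A collar of radius 12 mm, 4 mm high surrounds its foot.
- long_line (a point): Inner end of the long scale line, 97 mm from the axis, at the height of the disc's top. The scale is a fixed circle of bright radial lines on the dark base around the disc, one every 10 degrees: 35 short ones (10 by 1.6 mm) and a single long one (36 by 5 mm), the target. When lined up, index_tip is at long_line.
- clamp_top (a point): Centre of the top of the clamp plunger's steel mushroom head, radius 15 mm, 165 mm from the turntable's axis on a lug of the base; when up, its top is 66 mm above the work surface. It moves straight down.
- clamp (a joint): How far the clamp plunger is pressed down: 0 when up, 0.008 m at its stop. It moves against about 3 N of friction, has no spring and stays where it is left. It does not truly block the disc.
- finial: Loose brass finial, a turned spire 56 mm in diameter, 86 mm high; origin at the centre of its underside. Leave alone.
- bowl: Loose copper bowl, 104 mm in diameter, 45 mm high; origin at the centre of its underside. Leave alone.
- firebrick: Loose firebrick, 75 by 110 by 50 mm high; origin at the centre of its underside. Leave alone.
- brush: Loose hand brush lying on the table, along its own x axis, about 0.2 m long; origin near its middle at the underside. Leave alone.

How it is judged:
By the outcome, as a careful person would: the job done as asked, in the order asked, and still so for the second after the job is handed in, with the robot touching nothing.
It also fails if it takes over 58 s, if anything falls off the work surface, if the arm or the gripper's body presses on something with over 40 N, if the wrist force passes 120 N, or if a joint passes its speed limit or range.

ROBOT

A 7-joint arm with a two-finger parallel gripper is mounted at the origin on the work surface. World frame = base frame: x ahead of the robot, y to its left, z up, the work surface at z = 0. Lengths are in m, angles in rad, forces in N, time in s.
With the tool pointing down it reaches from about 0.4 to 0.85 m from the base axis. Payload 4.4 kg.
Tool frame: the origin (TCP) lies at the very end of the fingers, on their centre line; the grasp point (between the pads) lies 19 mm behind it; z points along the fingers, y is the line along which they close (so a half turn about z gives the same grasp; the last joint's range is limited). The gripper opens to 94 mm and grips with 3 to 60 N. Pads are 16 mm wide; open, the fingers measure 119 mm over their backs; the gripper's body (75 mm by 177 mm) begins 78 mm behind the grasp point.
Start: joints at [-1.223, 0.628, 0.038, 1.517, -0.027, 0.996, -0.02], TCP at [0.261, 0.595, 0.205] pointing down, gripper open.
Joint ranges: [-3.06, 3.06], [-0.37, 2.12], [-1.25, 1.32], [0.18, 2.47], [-1.1, 4.24], [0.23, 1.98], [-2.94, 2.94]. Speed limits (rad/s): [2.57, 2.57, 3.14, 3.14, 3.14, 3.14, 3.14].

INTERFACE

Orientations are given as a unit quaternion [w, x, y, z].
In Python, from workcell import arm gives the robot as it stands.
- The arm moves only by the tool arm_command, never from a script. Its argument "deltas" is text: rows parted by semicolons, each of 7 numbers parted by spaces: the closure, from -1 (fully open) to 1 (shut), then the shift along the tool's x, y, z in m, then the turn, a rotation vector about the tool's x, y, z in rad. In form: gripper dx dy dz ax ay az; .... A call has 1 to 5 rows; each row is the pose to reach, as a shift and turn from the pose commanded when the call began, along the tool's axes at that moment; what a row does not reach only later rows make up. A row lasts 1/10 s, in which the tool goes at most 50 mm and 8.59 degrees, less where a joint would pass 70% of its speed; a pose out of reach is approached as far as the arm can. A call with a gripper value outside its range is refused whole. The fingers move at their own pace and stop on an object; "grip_force" is the grip in N (left out, the last holds). Time passes only in rows, so rows that repeat a pose let the fingers close. It gives the time, the measured TCP pose, the force, the opening and the grip force at its end, in the units of the state.
- arm.get_obs(): the state, without advancing time (a new reading comes with each control period).
- arm.get_image(name): name is "scene" or "top" or "wrist"; returns a dict with "image" (480x640x3 uint8, blue, green, red), "range_z" (480x640 float32, m along the optical axis (not along the pixel's ray), 0 where there is no reading), "fx", "fy", "cx", "cy" (pixels), "extrinsics" (4x4, takes a point from world to camera coordinates). Camera axes: x right, y up, looking along -z (the intrinsics and any distortion apply to the point x, -y, -z); pixel columns grow to the right and rows downward; lengths in m; the calibration is good to about 2 mm. The wrist camera is an equidistant fisheye: a pixel r from the principal point sees the ray r / f radians off the axis. A picture is of the moment at which its call begins.
- arm.sign_off(): hands the job in; it is judged then, once.
Trained networks look in the newest picture that a camera, given by its name, has taken for a name from the list of things; names that differ only in an ending like _2 or _b are one class to them, and where a whole thing is asked for, a point or a joint stands for the part that bears it (a point fixed in the world has none). Each returns a list of dicts, best first, with "conf" (0 to 1); they miss things now and then, are a little off and sometimes report something else, mostly with a low value. They report only what shows in the picture. A call takes as long as a camera call.
- arm.regions_of(camera, label): "mask" (480x640 bool, what is visible of it).
- arm.mark_of(camera, label): "at" ([x, y, z] in m, in the coordinates of the camera as it stood for that picture, good to about 4 mm: a listed point, or the origin of a listed thing).
The state is a dict: "time_s": time; "qpos": joint angles; "joint_vel": joint speeds; "joint_efforts": joint torques, N m; "position": TCP position; "tool_rot": TCP orientation; "wrist_force": force on the tool from outside, world axes, zero at the start; "torque": the same for the moment, N m; "opening": finger opening in m; "gripper_force": force on a finger pad.
Only numpy, scipy, OpenCV 4.12 (cv2) and the standard library are available. Lean on these libraries where they do the work, as an engineer would, in place of code of your own. Each camera call takes 0.05 s, during which the arm holds its last target. There are 200 camera calls.

## Working session

There is one attempt and no reset: what is moved stays moved. The work goes in short steps, Python scripts to look and compute and a tool call to move; the robot and the scene stay as the last step left them, time stands still between calls to the robot, and variables do not carry over. Pictures are saved under pics/ and viewed, at most 10 in all, crops included, and the job is handed in when it is done.

Besides the shell and the picture viewer there is one more tool, called after ">>>" as name(argument=value, ...) on one line, values as JSON. arm_command: Moves the arm, as the interface text tells. Its arguments: {"type":"object","properties":{"deltas":{"type":"string"},"grip_force":{"type":"number"}},"required":["deltas"]}

```bash
mkdir -p pics; cat > h.py <<'E'
import numpy as np, cv2
from workcell import arm
def world(cam_img, p):
    return (np.linalg.inv(cam_img["extrinsics"])@np.r_[p,1])[:3]
def pix(im,p):
    c=im["extrinsics"]@np.r_[p,1]; return im["cx"]+im["fx"]*c[0]/-c[2], im["cy"]+im["fy"]*c[1]/c[2]
def unproj(im,u,v,z):
    E=np.linalg.inv(im["extrinsics"]); d=E[:3,:3]@np.array([(u-im["cx"])/im["fx"],-(v-im["cy"])/im["fy"],-1]); o=E[:3,3]
    return o+d*(z-o[2])/d[2]
E
python3 - <<'E'
from h import *
for cam in ("top","scene"):
    im=arm.get_image(cam); cv2.imwrite(f"pics/{cam}0.png",im["image"])
    for n in ["centre","index_tip","pin_mid","long_line","clamp_top","finial","bowl","firebrick","brush"]:
        print(cam,n,[(np.round(world(im,m["at"]),3).tolist(),round(m["conf"],2)) for m in arm.mark_of(cam,n)[:2]])
o=arm.get_obs(); print(o)
E
```

```text
top centre [([0.532, -0.047, 0.052], 0.57)]
top index_tip [([0.629, -0.033, 0.048], 0.78)]
top pin_mid [([0.459, -0.048, 0.072], 0.73)]
top long_line []
top clamp_top [([0.481, 0.116, 0.068], 0.62), ([0.396, 0.407, 0.003], 0.16)]
top finial [([0.383, -0.365, -0.002], 0.77)]
top bowl [([0.543, -0.413, 0.002], 0.67)]
top firebrick [([0.393, 0.403, 0.006], 0.81)]
top brush [([0.628, 0.458, 0.0], 0.8)]
scene centre [([0.53, -0.044, 0.046], 0.75)]
scene index_tip [([0.63, -0.027, 0.049], 0.55)]
scene pin_mid [([0.462, -0.052, 0.071], 0.91)]
scene long_line [([0.456, -0.106, 0.049], 0.42), ([0.551, -0.414, -0.003], 0.22)]
scene clamp_top [([0.482, 0.114, 0.061], 0.4)]
scene finial [([0.384, -0.362, 0.0], 0.85), ([0.482, 0.113, 0.064], 0.62)]
scene bowl [([0.548, -0.414, -0.002], 0.78)]
scene firebrick [([0.393, 0.403, -0.003], 0.92)]
scene brush [([0.63, 0.459, -0.001], 0.76)]
{'time_s': 1.0, 'qpos': array([-1.22281977,  0.62838878,  0.03847622,  1.51740437, -0.02698867,
        0.99629717, -0.0199756 ]), 'joint_vel': array([ 0.0004003 , -0.00097407, -0.00093338, -0.00012394, -0.00186296,
        0.00166942, -0.00032101]), 'joint_efforts': array([ 2.32432903e-04, -5.49594390e+01,  1.14254929e+00, -1.86944997e+01,
       -5.25114534e-02,  1.55703211e-02,  3.35223774e-05]), 'position': array([0.26131547, 0.59517391, 0.20548387]), 'tool_rot': array([-1.84016303e-05,  2.05403459e-01,  9.78677382e-01,  1.36350762e-05]), 'wrist_force': array([ 0.34560228, -0.10876979,  0.97438883]), 'torque': array([-0.01843888,  0.04817561,  0.02140182]), 'gripper_force': 0.0, 'opening': 0.09410681729027363}
```

View pics/top0.png

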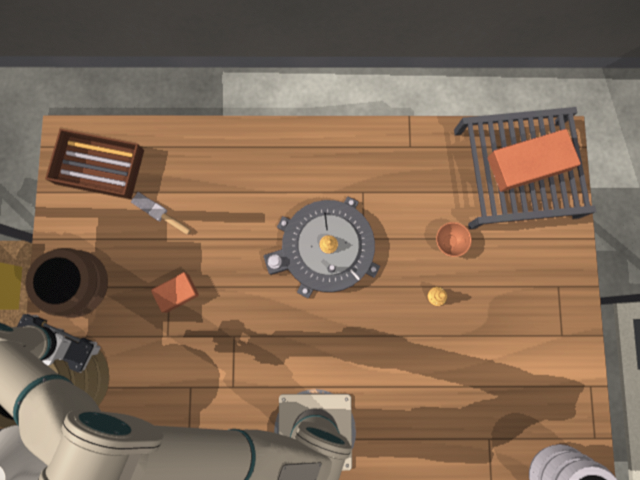

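View pics/scene0.png

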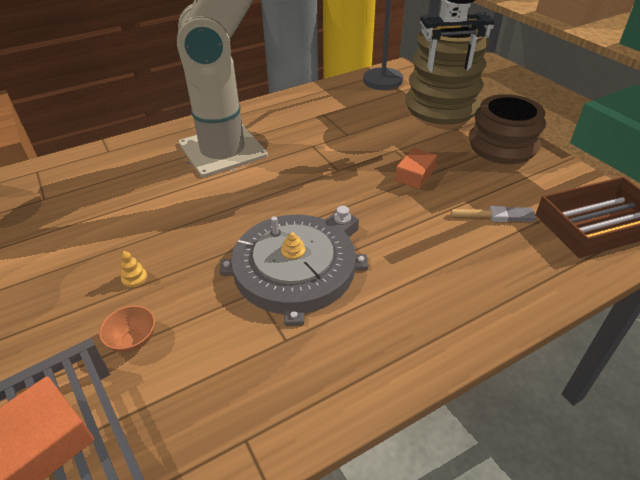

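The pictures and the networks agree. In the top view the index line points up, ending near (325,213), and the pin is at about (331,268). The long line is at lower right (354,274) and the plunger at left (275,261). Going clockwise is shorter, about 147°. I'll shut the fingers and move above the start of the push.

>>> arm_command(deltas="1 -0.031 -0.036 -0.003 0 0 -0.1; 1 -0.062 -0.072 -0.006 0 0 -0.2; 1 -0.093 -0.108 -0.009 0 0 -0.3; 1 -0.124 -0.144 -0.012 0 0 -0.41; 1 -0.155 -0.18 -0.015 0 0 -0.52", grip_force=20)

```text
time_s: 1.5
position: [0.3313, 0.3663, 0.2208]
tool_rot: [0.0, -0.055, 0.998, 0.0]
wrist_force: [0.8, -0.4, 0.7]
opening: 0.0575
gripper_force: 0.0
```

```bash
cat >> h.py <<'E'
from scipy.spatial.transform import Rotation as Ro
def delta(p, ydir_deg):
    o=arm.get_obs(); R=Ro.from_quat(np.r_[o["tool_rot"][1:],o["tool_rot"][0]]); y=np.radians(ydir_deg)
    Y=np.array([np.cos(y),np.sin(y),0]); Z=np.array([0,0,-1.]); T=Ro.from_matrix(np.c_[np.cross(Y,Z),Y,Z])
    print("t",round(o["time_s"],2),"pos",o["position"].round(4),"ydir",np.degrees(np.arctan2(*R.as_matrix()[1::-1,1])).round(1),"F",o["wrist_force"].round(1))
    print("d",(R.inv().apply(np.array(p)-o["position"])).round(4),"rot",(R.inv()*T).as_rotvec().round(3))
E
python3 -c "
from h import *
delta([.47,-.085,.25],96)"
```

```text
t 1.5 pos [0.3313 0.3663 0.2208] ydir 96.4 F [ 0.8 -0.4  0.7]
d [-0.0879 -0.4638 -0.0293] rot [0.    0.001 0.006]
```

>>> arm_command(deltas="1 -0.009 -0.046 -0.003 0 0 0; 1 -0.018 -0.093 -0.006 0 0 0; 1 -0.026 -0.14 -0.009 0 0 0; 1 -0.035 -0.186 -0.012 0 0 0; 1 -0.044 -0.232 -0.015 0 0 0")

```text
time_s: 2.0
position: [0.3996, 0.1402, 0.236]
tool_rot: [0.0, -0.053, 0.999, 0.0]
wrist_force: [1.0, 0.1, 0.8]
opening: 0.0175
gripper_force: 0.0
```

>>> arm_command(deltas="1 -0.009 -0.046 -0.003 0 0 0; 1 -0.018 -0.093 -0.006 0 0 0; 1 -0.026 -0.14 -0.009 0 0 0; 1 -0.035 -0.186 -0.012 0 0 0; 1 -0.044 -0.232 -0.015 0 0 0")

```text
time_s: 2.5
position: [0.4679, -0.086, 0.251]
tool_rot: [0.0, -0.053, 0.999, -0.0]
wrist_force: [1.4, 0.8, -0.3]
opening: 0.0004
gripper_force: 0.0
```

```bash
python3 - <<'E'
from h import *
im=arm.get_image("wrist"); cv2.imwrite("pics/wrist1.png",im["image"])
for n in ["centre","index_tip","pin_mid","long_line","clamp_top"]:
    print(n,[(np.round(world(im,m["at"]),4).tolist(),round(m["conf"],2)) for m in arm.mark_of("wrist",n)[:2]])
print(im["fx"],im["cx"],im["cy"],np.linalg.inv(im["extrinsics"]).round(3))
delta([.47,-.085,.25],96)
E
```

```text
centre [([0.5332, -0.0448, 0.0506], 0.97)]
index_tip [([0.5293, -0.0442, 0.0504], 0.19)]
pin_mid [([0.4605, -0.0475, 0.0717], 0.75)]
long_line [([0.4621, -0.106, 0.0481], 0.72), ([0.3944, 0.4059, 0.0019], 0.21)]
clamp_top [([0.486, 0.1139, 0.0719], 0.76)]
371.64829954431775 314.9545806505511 241.8881935883128 [[-0.105 -0.964 -0.243  0.398]
 [ 0.994 -0.102 -0.026 -0.094]
 [ 0.    -0.245  0.97   0.43 ]
 [ 0.     0.     0.     1.   ]]
t 2.8 pos [ 0.4672 -0.0826  0.2503] ydir 96.2 F [ 0.1 -0.2 -0.1]
d [-0.0025 -0.0027  0.0003] rot [ 0.001 -0.     0.003]
```

View pics/wrist1.png

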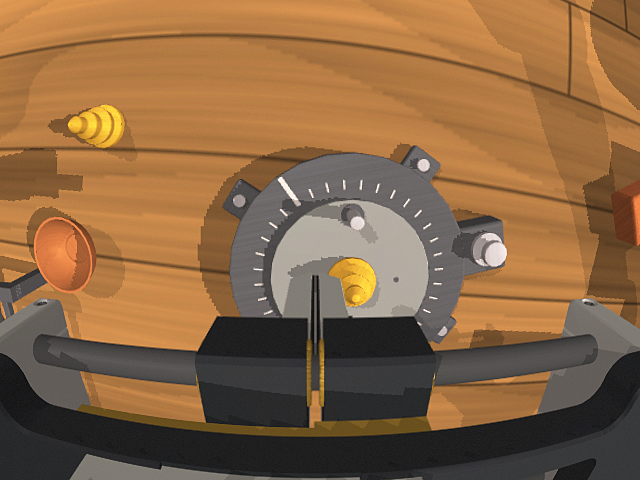

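The wrist view shows the long line from (280,178) to (297,204), the pin at (355,218), the casting at (350,283) and the plunger at (488,250). The fingers are shut near (316,290). Next I'll fit the line's angle and move down behind the pin.

```bash
cat >> h.py <<'E'
def fish(im,uv,z):
    uv=np.atleast_2d(uv).astype(float); K=np.array([[im["fx"],0,im["cx"]],[0,im["fy"],im["cy"]],[0,0,1]])
    n=cv2.fisheye.undistortPoints(uv[:,None],K,np.zeros(4))[:,0]
    E=np.linalg.inv(im["extrinsics"]); d=np.c_[n[:,0],-n[:,1],-np.ones(len(n))]@E[:3,:3].T; o=E[:3,3]
    return o+d*((z-o[2])/d[:,2])[:,None]
def blobs(im,z,c,r0,r1,lo=170,dark=False):
    g=im["image"].astype(int); b=((g.max(2)<lo) if dark else (g.min(2)>lo)).astype(np.uint8)
    v,u=np.nonzero(b); w=fish(im,np.c_[u,v],z); r=np.hypot(*(w[:,:2]-c).T); k=(r>r0)&(r<r1)
    m=np.zeros_like(b); m[v[k],u[k]]=1; W=np.zeros(b.shape+(2,)); W[v,u]=w[:,:2]
    n,L=cv2.connectedComponents(m); out=[]
    for i in range(1,n):
        p=W[L==i]
        if len(p)<8: continue
        e=np.linalg.eigh(np.cov(p.T)); out.append((len(p),p.mean(0),e[1][:,1],e[0]))
    return out
E
python3 - <<'E'
from h import *
im=arm.get_image("wrist"); C=np.array([.5325,-.0455])
bl=blobs(im,.041,C,.094,.136)
# centre fit: all tick axes pass through centre; ticks' mid radius equal
A=[];B=[]
for n,m,d,e in bl:
    q=m-C; print(n,m.round(4),"ang",np.degrees(np.arctan2(q[1],q[0])).round(1),"r",np.hypot(*q).round(4),"len",(np.sqrt(12*e)*1000).round(1))
P=np.array([m for n,m,d,e in bl if 6<np.sqrt(12*e[1])*1000<14])
x=np.linalg.lstsq(np.c_[2*P,np.ones(len(P))],(P**2).sum(1),rcond=None)[0]
print("centre",x[:2],np.sqrt(x[2]+x[0]**2+x[1]**2),len(P))
E
```

```text
150 [ 0.4429 -0.1174] ang -141.3 r 0.1149 len [ 5.1 33.2]
17 [ 0.431  -0.0595] ang -172.1 r 0.1025 len [1.9 9.3]
20 [ 0.4291 -0.0418] ang 178.0 r 0.1035 len [ 2.4 10.1]
18 [ 0.4359 -0.0768] ang -162.1 r 0.1016 len [ 2.  10.1]
16 [ 0.431  -0.0241] ang 168.1 r 0.1038 len [ 1.8 11. ]
18 [ 0.4435 -0.0931] ang -151.9 r 0.1009 len [ 2.2 10.2]
15 [ 0.4348 -0.0064] ang 158.2 r 0.1052 len [ 1.7 11. ]
13 [0.4422 0.0099] ang 148.5 r 0.106 len [1.7 9.4]
19 [ 0.4672 -0.1199] ang -131.3 r 0.099 len [2.2 9.8]
13 [0.4519 0.0249] ang 138.9 r 0.107 len [ 1.5 10.5]
17 [ 0.4818 -0.1304] ang -120.8 r 0.0989 len [2.2 9.6]
13 [0.4643 0.0379] ang 129.3 r 0.1077 len [ 1.8 10.2]
13 [ 0.4982 -0.1377] ang -110.4 r 0.0984 len [ 1.7 10.3]
13 [0.4792 0.0481] ang 119.7 r 0.1077 len [ 1.8 11. ]
13 [ 0.5156 -0.1424] ang -99.9 r 0.0983 len [2.1 8.6]
14 [0.4955 0.0559] ang 110.0 r 0.108 len [2.1 9.8]
11 [ 0.5336 -0.1442] ang -89.4 r 0.0987 len [1.9 7.7]
15 [0.5125 0.0612] ang 100.6 r 0.1085 len [2.1 9.6]
13 [ 0.5514 -0.1415] ang -78.9 r 0.0979 len [2.1 9.6]
14 [0.5307 0.0628] ang 91.0 r 0.1083 len [2.2 9. ]
11 [0.5482 0.0612] ang 81.6 r 0.1079 len [2.  9.1]
11 [ 0.5687 -0.137 ] ang -68.4 r 0.0984 len [2.  8.6]
12 [ 0.5849 -0.129 ] ang -57.9 r 0.0986 len [2.  9.1]
10 [0.5657 0.0573] ang 72.1 r 0.108 len [1.9 9.6]
centre [ 0.53233777 -0.04035778] 0.10321308482848153 23
```

>>> arm_command(deltas="1 0 0 0.04 0 0 -0.08; 1 0 0 0.08 0 0 -0.16; 1 0 0 0.12 0 0 -0.16; 1 0 0 0.155 0 0 -0.16; 1 0 0 0.187 0 0 -0.16")

```text
time_s: 3.35
position: [0.4672, -0.0821, 0.0621]
tool_rot: [-0.0, -0.134, 0.991, 0.0]
wrist_force: [0.5, -0.1, 0.2]
opening: 0.0005
gripper_force: 0.0
```

```bash
python3 -c "
from h import *
delta([.4685,-.0805,.063],105)"
```

```text
t 3.35 pos [ 0.4672 -0.0821  0.0621] ydir 105.4 F [ 0.5 -0.1  0.2]
d [-0.0017  0.0012 -0.0009] rot [ 0.001 -0.     0.007]
```

>>> arm_command(deltas="1 0.001 0.007 -0.001 0 0 0.1; 1 0.001 0.015 -0.001 0 0 0.2; 1 0.001 0.022 -0.001 0 0 0.3; 1 0.001 0.03 -0.001 0 0 0.4; 1 -0.001 0.037 -0.001 0 0 0.5")

```text
time_s: 3.85
position: [0.457, -0.0469, 0.0642]
tool_rot: [-0.001, 0.118, 0.993, -0.0]
wrist_force: [-2.5, -2.2, -0.6]
opening: 0.0006
gripper_force: 1.6
```

>>> arm_command(deltas="1 0.0015 0.007 0 0 0 0.1; 1 0.0025 0.0145 0 0 0 0.2; 1 0.0025 0.022 0 0 0 0.3; 1 0.002 0.0295 0 0 0 0.4; 1 0.0005 0.037 0 0 0 0.5")

```text
time_s: 4.35
position: [0.4638, -0.01, 0.0642]
tool_rot: [-0.003, 0.359, 0.933, -0.0]
wrist_force: [-4.8, -0.8, 1.4]
opening: 0.0009
gripper_force: 1.7
```

```bash
python3 - <<'E'
from h import *
th=np.radians(195-57.3); C=np.array([.5325,-.043])
p=C+.072*np.array([np.cos(th),np.sin(th)])+.0195*np.array([-np.sin(th),np.cos(th)])
print(p); delta([*p,.063],195-57.3-90)
im=arm.get_image("top"); print([(world(im,m["at"]).round(3),round(m["conf"],2)) for n in("pin_mid","index_tip") for m in arm.mark_of("top",n)[:1]])
im=arm.get_image("wrist"); cv2.imwrite("pics/wrist2.png",im["image"])
E
```

```text
[ 0.46612282 -0.00896591]
t 4.35 pos [ 0.4638 -0.01    0.0642] ydir 47.9 F [-4.8 -0.8  1.4]
d [-0.001   0.0023  0.0011] rot [-0.003 -0.005  0.003]
[(array([ 0.607, -0.105,  0.047]), 0.98)]
```

View pics/wrist2.png

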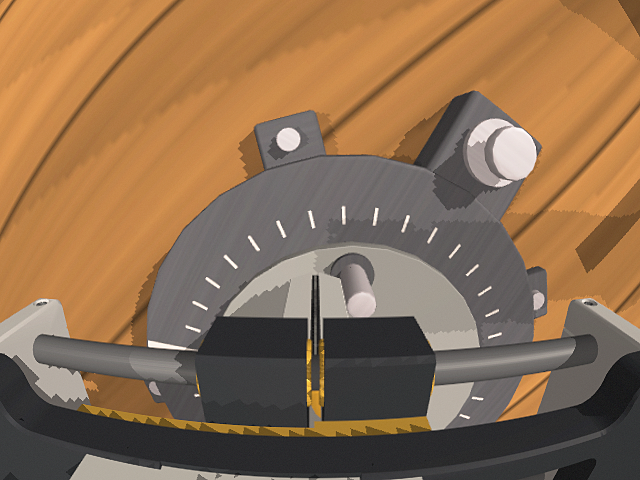

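The pin sits against the finger at (352,268)–(361,303), and the disc is following: by the index, the pin is at about 140°. I'll keep going.

>>> arm_command(deltas="1 0.0015 0.007 0 0 0 0.1; 1 0.0025 0.0145 0 0 0 0.2; 1 0.0025 0.022 0 0 0 0.3; 1 0.002 0.0295 0 0 0 0.4; 1 0.0005 0.037 0 0 0 0.5")

```text
time_s: 5.05
position: [0.4898, 0.0161, 0.0645]
tool_rot: [-0.001, 0.579, 0.815, -0.0]
wrist_force: [-2.5, -0.6, 1.8]
opening: 0.0007
gripper_force: 1.6
```

>>> arm_command(deltas="1 0.0015 0.007 0 0 0 0.1; 1 0.0025 0.0145 0 0 0 0.2; 1 0.0025 0.022 0 0 0 0.3; 1 0.002 0.0295 0 0 0 0.4; 1 0.0005 0.037 0 0 0 0.5")

```text
time_s: 5.55
position: [0.5247, 0.0289, 0.0643]
tool_rot: [-0.001, 0.763, 0.647, -0.001]
wrist_force: [-2.6, -0.4, 0.7]
opening: 0.0006
gripper_force: 1.5
```

```bash
python3 - <<'E'
from h import *
t=195-57.3*2.0; th=np.radians(t); C=np.array([.5325,-.043])
p=C+.072*np.array([np.cos(th),np.sin(th)])+.0195*np.array([-np.sin(th),np.cos(th)])
print(p); delta([*p,.063],t-90)
for c in("top","scene"):
  im=arm.get_image(c)
  for n in("pin_mid","index_tip"):
    for m in arm.mark_of(c,n)[:1]:
      w=world(im,m["at"]); print(c,n,w.round(3),round(m["conf"],2),np.degrees(np.arctan2(*(w[:2]-C)[::-1])).round(1))
E
```

```text
[0.52528043 0.03124371]
t 5.55 pos [0.5247 0.0289 0.0643] ydir -9.4 F [-2.6 -0.4  0.7]
d [0.0024 0.0002 0.0013] rot [-0.003 -0.     0.003]
top pin_mid [0.544 0.028 0.075] 0.69 81.0
top index_tip [ 0.516 -0.138  0.049] 0.79 -100.0
scene pin_mid [0.55  0.028 0.072] 0.58 76.2
scene index_tip [ 0.511 -0.135  0.048] 0.73 -102.9
```

>>> arm_command(deltas="1 0.0025 0.007 0 0 0 0.1; 1 0.0035 0.0145 0 0 0 0.2; 1 0.0035 0.022 0 0 0 0.3; 1 0.003 0.0295 0 0 0 0.4; 1 0.0015 0.037 0 0 0 0.5")

```text
time_s: 6.35
position: [0.5608, 0.0244, 0.0641]
tool_rot: [-0.002, 0.899, 0.437, -0.001]
wrist_force: [-2.8, 0.4, 0.3]
opening: 0.0005
gripper_force: 1.4
```

```bash
python3 - <<'E'
from h import *
t=195-57.3*2.5; th=np.radians(t); C=np.array([.5325,-.043])
p=C+.072*np.array([np.cos(th),np.sin(th)])+.0195*np.array([-np.sin(th),np.cos(th)])
print(p); delta([*p,.063],t-90)
for c in("top","scene"):
  im=arm.get_image(c)
  for n in("pin_mid","index_tip","long_line"):
    for m in arm.mark_of(c,n)[:1]:
      w=world(im,m["at"]); print(c,n,w.round(3),round(m["conf"],2),np.degrees(np.arctan2(*(w[:2]-C)[::-1])).round(1))
  if c=="top": x,y=250,180
  else: x,y=210,180
  cv2.imwrite(f"pics/{c}3.png",cv2.resize(im["image"][y:y+130,x:x+170],None,fx=4.5,fy=4.5,interpolation=cv2.INTER_CUBIC))
E
```

```text
[0.56176108 0.02561515]
t 6.35 pos [0.5608 0.0244 0.0641] ydir -38.1 F [-2.8  0.4  0.3]
d [ 0.0016 -0.      0.0011] rot [-0.004  0.001  0.002]
top pin_mid [0.577 0.01  0.072] 0.72 49.9
top index_tip [0.578 0.013 0.071] 0.24 51.0
top long_line [ 0.462 -0.105  0.05 ] 0.6 -138.7
scene pin_mid [0.584 0.009 0.074] 0.96 45.5
scene index_tip [ 0.468 -0.113  0.047] 0.69 -132.7
scene long_line [ 0.457 -0.105  0.052] 0.61 -140.7
```

View pics/scene3.png

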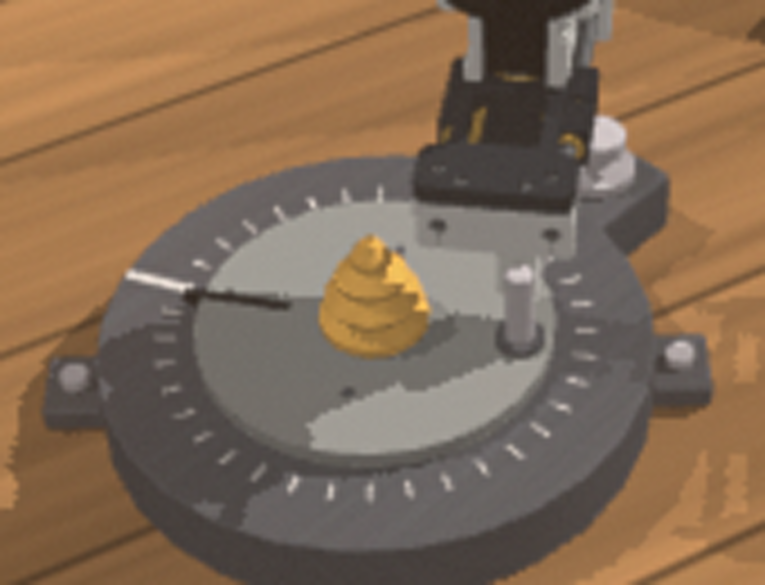

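The scene crop shows the black index line (185,297)–(290,303) about 7° short of the white long line (127,275)–(195,295). I'll push a bit more, then measure precisely.

>>> arm_command(deltas="1 0.001 0.002 0 0 0 0.03; 1 0.0015 0.0045 0 0 0 0.06; 1 0.002 0.0065 0 0 0 0.09; 1 0.002 0.0065 0 0 0 0.09")

```text
time_s: 7.15
position: [0.5692, 0.0214, 0.0643]
tool_rot: [0.0, 0.918, 0.397, -0.0]
wrist_force: [-1.8, 0.5, 0.3]
opening: 0.0003
gripper_force: 0.7
```

```bash
cat > ang.py <<'E'
from h import *
def meas(cam):
    im=arm.get_image(cam); g=im["image"].astype(int)
    if cam=="wrist": U=lambda u,v,z: fish(im,np.c_[u,v],z)[:,:2]
    else: U=lambda u,v,z: np.array([unproj(im,a,b,z)[:2] for a,b in zip(u,v)])
    C0=np.array([.532,-.043]); v,u=np.mgrid[0:480,0:640]; v=v.ravel();u=u.ravel()
    if cam!="wrist":
        q=np.array(pix(im,np.r_[C0,.05])); k=np.hypot(u-q[0],v-q[1])<130; u,v=u[k],v[k]
    px=g[v,u]; w=U(u,v,.041)-C0; r=np.hypot(*w.T); a=np.degrees(np.arctan2(w[:,1],w[:,0]))
    mn=px.min(1)
    k=(r>.112)&(r<.133)&(abs((a+139.3+180)%360-180)<12)
    bg=np.median(mn[k]); wt=np.clip(mn[k]-bg-25,0,None); L=np.average(w[k],axis=0,weights=wt)+C0
    w5=U(u,v,.050)-C0; r5=np.hypot(*w5.T); a5=np.degrees(np.arctan2(w5[:,1],w5[:,0]))
    k=(r5>.045)&(r5<.084)&(abs((a5+136+180)%360-180)<15); mx=px.max(1)
    wt=np.clip(60-mx[k],0,None)
    I=None
    if wt.sum()>0:
        P=w5[k][wt>0]; c=np.average(w5[k],axis=0,weights=wt); I=c+C0
        cov=np.cov(P.T); e=np.linalg.eigh(cov)[1][:,1]; e=e*np.sign(e@c)
        print("index dir by PCA",np.degrees(np.arctan2(e[1],e[0])).round(2),"n",len(P))
    # centre from ticks
    bl=[]
    k=(r>.085)&(r<.112); m=np.zeros((480,640),np.uint8); ring=k&(mn>(170 if cam=="wrist" else 140)); m[v[ring],u[ring]]=1
    W=np.zeros((480,640,2)); W[v,u]=w+C0; n,Lb=cv2.connectedComponents(m)
    P=np.array([W[Lb==i].mean(0) for i in range(1,n) if (Lb==i).sum()>=4]); P=P[abs(np.hypot(*(P-C0).T)-.103)<.009]
    x=np.linalg.lstsq(np.c_[2*P,np.ones(len(P))],(P**2).sum(1),rcond=None)[0]
    ang=lambda p,c:np.degrees(np.arctan2(p[1]-c[1],p[0]-c[0])).round(2)
    print(cam,"centre",x[:2].round(4),"R",np.sqrt(x[2]+x[0]**2+x[1]**2).round(4),len(P))
    for c in (x[:2],C0): print(" long",ang(L,c),"index",None if I is None else ang(I,c))
    return im
E
python3 - <<'E'
from ang import *
for c in("scene","top"): meas(c)
delta([.5,.02,.2],0)
E
```

```text
scene centre [ 0.5318 -0.043 ] R 0.1043 8
 long -138.83 index None
 long -138.91 index None
top centre [ 0.5298 -0.0495] R 0.0985 3
 long -141.46 index None
 long -139.73 index None
t 7.25 pos [0.5692 0.0214 0.0643] ydir -43.1 F [-1.3  0.2 -0.7]
d [-0.0484 -0.0495 -0.1357] rot [ 0.     0.    -0.753]
```

```bash
sed -i 's/wt=np.clip(60-mx\[k\],0,None)/wt=np.clip(75-mx[k],0,None); print("dark pct",np.percentile(mx[k],[0,5,10,25,50]))/' ang.py
python3 - <<'E'
from ang import *
im=meas("scene"); print(im["fx"])
cv2.imwrite("pics/scene4.png",cv2.resize(im["image"][215:280,225:310],None,fx=9,fy=9,interpolation=cv2.INTER_CUBIC))
E
```

```text
dark pct [ 61.  68.  77. 115. 118.]
index dir by PCA -137.51 n 17
scene centre [ 0.5318 -0.043 ] R 0.1043 8
 long -138.83 index -136.86
 long -138.91 index -137.02
505.62192871569084
```

View pics/scene4.png

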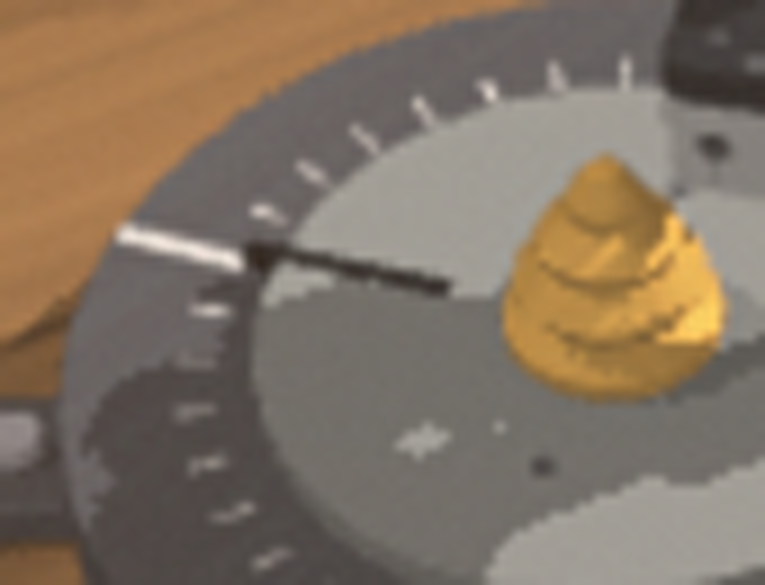

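The index line (250,255)–(448,288) is about 2° short of the long line (118,233)–(243,265). I'll back off, lift and look straight down at the index with the wrist camera.

>>> arm_command(deltas="1 0 -0.01 0 0 0 0; 1 0 -0.02 -0.02 0 0 0; 1 0 -0.02 -0.065 0 0 0; 1 0 -0.02 -0.11 0 0 0; 1 -0.02 -0.02 -0.15 0 0 0")

```text
time_s: 7.8
position: [0.5424, 0.0228, 0.2163]
tool_rot: [0.0, 0.917, 0.4, 0.001]
wrist_force: [0.2, 0.2, -0.1]
opening: 0.0003
gripper_force: 0.0
```

>>> arm_command(deltas="1 -0.04 0 -0.01 0 0 0; 1 -0.08 0.01 -0.02 0 0 0; 1 -0.12 0.01 -0.035 0 0 0; 1 -0.16 0.015 -0.035 0 0 0; 1 -0.185 0.02 -0.035 0 0 0")

```text
time_s: 8.3
position: [0.4273, -0.1296, 0.2502]
tool_rot: [0.0, 0.918, 0.397, 0.001]
wrist_force: [0.9, 0.1, -0.2]
opening: 0.0006
gripper_force: 0.0
```

>>> arm_command(deltas="1 0 0 0 0 0 0; 1 0 0 0 0 0 0; 1 0 0 0 0 0 0")

```text
time_s: 8.6
position: [0.4298, -0.1267, 0.2493]
tool_rot: [-0.0, 0.917, 0.399, 0.0]
wrist_force: [-0.2, 0.5, -0.4]
opening: 0.0007
gripper_force: 0.0
```

```bash
python3 - <<'E'
from ang import *
im=meas("wrist"); cv2.imwrite("pics/wrist5.png",im["image"])
meas("scene")
delta([.5,.02,.2],0)
E
```

```text
dark pct [ 17.  33.  49. 175. 177.]
index dir by PCA -137.06 n 149
wrist centre [ 0.5315 -0.0407] R 0.1028 36
 long -139.15 index -136.92
 long -140.14 index -138.76
dark pct [ 65.   71.5  81.  150.  158. ]
index dir by PCA -137.31 n 15
scene centre [ 0.532  -0.0426] R 0.1037 6
 long -138.75 index -137.24
 long -138.9 index -137.54
t 8.7 pos [ 0.4296 -0.1268  0.2492] ydir -43.0 F [ 0.   0.4 -0.7]
d [ 0.1554 -0.0487  0.0492] rot [-0.     0.    -0.751]
```

View pics/wrist5.png

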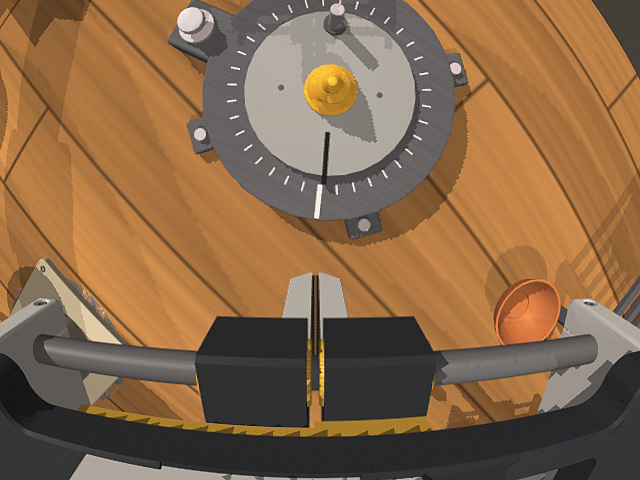

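The wrist view shows the index (327,133)–(323,185) and the long line (320,185)–(317,217). The fit over 36 ticks puts the index 2.2° short. I'll go back behind the pin and push the remaining ~2.7 mm.

>>> arm_command(deltas="1 0.04 -0.01 0 0 0 0; 1 0.08 -0.019 0 0 0 0; 1 0.12 -0.019 0.01 0 0 0; 1 0.16 -0.019 0.02 0 0 0; 1 0.204 -0.019 0.035 0 0 0")

```text
time_s: 9.2
position: [0.556, 0.0361, 0.2141]
tool_rot: [0.0, 0.917, 0.398, 0.0]
wrist_force: [0.8, -0.7, 1.7]
opening: 0.0003
gripper_force: 0.0
```

>>> arm_command(deltas="1 0 0 0.04 0 0 0; 1 0 0 0.08 0 0 0; 1 0 0 0.12 0 0 0; 1 0 0 0.15 0 0 0; 1 0 0 0.15 0 0 0")

```text
time_s: 9.7
position: [0.5516, 0.0353, 0.0605]
tool_rot: [-0.002, 0.917, 0.398, -0.004]
wrist_force: [0.0, -0.5, -0.5]
opening: 0.0006
gripper_force: 0.0
```

```bash
python3 -c "
from h import *
delta([.5716,.02,.0643],-45.3)"
```

```text
t 9.7 pos [0.5516 0.0353 0.0605] ydir -43.1 F [ 0.  -0.5 -0.5]
d [ 0.0025  0.025  -0.0039] rot [-0.006  0.006  0.039]
```

>>> arm_command(deltas="1 0.001 0.006 -0.003 0 0 0.02; 1 0.002 0.012 -0.003 0 0 0.039; 1 0.002 0.018 -0.003 0 0 0.039; 1 0.002 0.018 -0.003 0 0 0.039; 1 0.002 0.018 -0.003 0 0 0.039")

```text
time_s: 10.2
position: [0.5697, 0.0228, 0.0682]
tool_rot: [0.0, 0.925, 0.38, 0.001]
wrist_force: [-0.3, 0.5, -0.6]
opening: 0.0005
gripper_force: 0.0
```

```bash
python3 -c "
from h import *
delta([.5716,.02,.0643],-45.3)"
```

```text
t 10.2 pos [0.5697 0.0228 0.0682] ydir -45.4 F [-0.3  0.5 -0.6]
d [-0.0006  0.0034  0.0039] rot [ 0.001 -0.001 -0.002]
```

>>> arm_command(deltas="1 0 0.001 0.003 0 0 0; 1 0 0.002 0.003 0 0 0; 1 0 0.003 0.003 0 0 0; 1 0 0.0035 0.003 0 0 0; 1 0 0.0035 0.003 0 0 0")

```text
time_s: 10.7
position: [0.571, 0.021, 0.0643]
tool_rot: [-0.001, 0.925, 0.38, -0.0]
wrist_force: [-2.6, 1.9, 0.8]
opening: 0.0004
gripper_force: 1.1
```

```bash
python3 -c "
from ang import *
meas('scene'); delta([.5716,.02,.0643],-45.3)"
```

```text
dark pct [ 65.  71.  82. 115. 129.]
index dir by PCA -139.11 n 16
scene centre [ 0.5319 -0.0432] R 0.1042 6
 long -138.96 index -138.78
 long -138.91 index -138.69
t 10.75 pos [0.571  0.021  0.0643] ydir -45.4 F [-1.6  2.1  0.5]
d [-0.0003  0.0011 -0.    ] rot [-0.001  0.    -0.001]
```

>>> arm_command(deltas="1 0 0.0005 0 0 0 0; 1 0 0.001 0 0 0 0; 1 0 0.001 0 0 0 0; 1 0 0.001 0 0 0 0")

```text
time_s: 11.15
position: [0.5721, 0.0199, 0.0643]
tool_rot: [-0.0, 0.925, 0.38, -0.0]
wrist_force: [-0.9, 1.7, -1.0]
opening: 0.0002
gripper_force: 1.0
```

>>> arm_command(deltas="1 0 -0.01 0 0 0 0; 1 0 -0.02 -0.02 0 0 0; 1 0 -0.02 -0.065 0 0 0; 1 0 -0.02 -0.11 0 0 0; 1 -0.02 -0.02 -0.15 0 0 0")

```text
time_s: 11.65
position: [0.5458, 0.0215, 0.2164]
tool_rot: [0.001, 0.924, 0.381, 0.001]
wrist_force: [0.0, -0.3, 1.1]
opening: 0.0002
gripper_force: 0.0
```

>>> arm_command(deltas="1 -0.04 0 -0.01 0 0 0; 1 -0.08 0.01 -0.02 0 0 0; 1 -0.12 0.01 -0.035 0 0 0; 1 -0.16 0.015 -0.035 0 0 0; 1 -0.185 0.02 -0.035 0 0 0")

```text
time_s: 12.15
position: [0.4246, -0.1263, 0.2503]
tool_rot: [0.001, 0.926, 0.378, 0.001]
wrist_force: [0.8, -0.8, 0.2]
opening: 0.0006
gripper_force: 0.0
```

>>> arm_command(deltas="1 0 0 0 0 0 0; 1 0 0 0 0 0 0; 1 0 0 0 0 0 0")

```text
time_s: 12.45
position: [0.4272, -0.1232, 0.2494]
tool_rot: [0.0, 0.925, 0.38, 0.0]
wrist_force: [-0.5, -0.3, 0.5]
opening: 0.0004
gripper_force: 0.0
```

```bash
python3 - <<'E'
from ang import *
im=meas("wrist"); cv2.imwrite("pics/wrist6.png",cv2.resize(im["image"][110:230,240:400],None,fx=5,fy=5,interpolation=cv2.INTER_CUBIC))
meas("scene")
for m in arm.mark_of("wrist","clamp_top")[:1]: print("clamp w",m)
print([world(arm.get_image("wrist"),m["at"]).round(4) for m in arm.mark_of("wrist","clamp_top")[:1]])
C=np.array([.5317,-.0415])
delta([.482,.114,.13],-45)
E
```

```text
dark pct [ 17.   32.   45.7 175.  177. ]
index dir by PCA -139.99 n 160
wrist centre [ 0.5316 -0.0407] R 0.1029 36
 long -139.17 index -139.7
 long -140.11 index -141.47
dark pct [ 66.  72.  81. 149. 158.]
index dir by PCA -139.74 n 16
scene centre [ 0.5322 -0.0425] R 0.1036 7
 long -138.79 index -139.71
 long -138.91 index -139.94
clamp w {'at': [-0.1289, 0.2239, -0.3148], 'conf': 0.85}
[array([0.4867, 0.1164, 0.0688])]
t 12.7 pos [ 0.4267 -0.1236  0.2493] ydir -45.3 F [-0.1 -1.2 -0. ]
d [ 0.2065 -0.13    0.1192] rot [-0.     0.    -0.005]
```

View pics/wrist6.png

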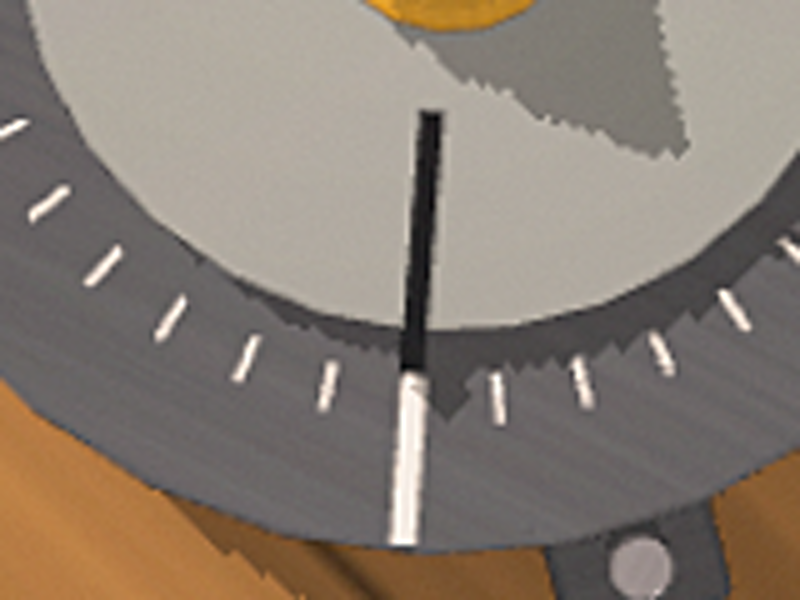

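The crop shows the index (430,112)–(412,370) running straight into the long line (413,375)–(403,545). The fit puts them about 0.5° apart, so they are aligned. Now the plunger at about (0.484, 0.115).

>>> arm_command(deltas="1 0.042 -0.026 0 0 0 0; 1 0.083 -0.052 0 0 0 0; 1 0.125 -0.077 0 0 0 0; 1 0.166 -0.103 0 0 0 0; 1 0.208 -0.129 0 0 0 0")

```text
time_s: 13.2
position: [0.484, 0.1162, 0.2494]
tool_rot: [0.0, 0.925, 0.38, 0.0]
wrist_force: [1.4, -1.2, -0.2]
opening: 0.0011
gripper_force: 0.0
```

>>> arm_command(deltas="1 0 0 0.04 0 0 0; 1 0 0 0.08 0 0 0; 1 0 0 0.12 0 0 0; 1 0 0 0.15 0 0 0; 1 0 0 0.15 0 0 0")

```text
time_s: 13.7
position: [0.4811, 0.1138, 0.0963]
tool_rot: [-0.0, 0.925, 0.38, -0.004]
wrist_force: [-0.4, 0.7, -0.1]
opening: 0.0005
gripper_force: 0.0
```

```bash
python3 - <<'E'
from h import *
delta([.484,.1145,.068],-45.3)
im=arm.get_image("scene"); cv2.imwrite("pics/scene7.png",cv2.resize(im["image"][170:270,290:400],None,fx=5,fy=5,interpolation=cv2.INTER_CUBIC))
E
```

```text
t 13.7 pos [0.4811 0.1138 0.0963] ydir -45.4 F [-0.4  0.7 -0.1]
d [0.0027 0.0017 0.0283] rot [-0.004  0.006 -0.001]
```

View pics/scene7.png

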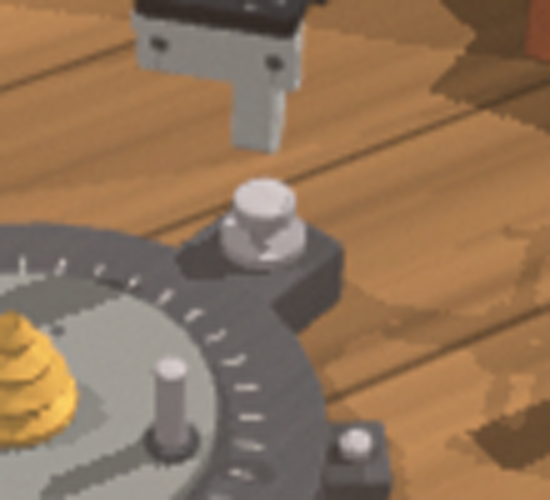

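The fingertips at (257,150) are centred over the plunger head at (263,195). I'll press down.

>>> arm_command(deltas="1 0.001 0.001 0.015 0 0 0; 1 0.002 0.001 0.025 0 0 0; 1 0.002 0.001 0.03 0 0 0; 1 0.002 0.001 0.033 0 0 0; 1 0.002 0.001 0.036 0 0 0")

```text
time_s: 14.25
position: [0.4863, 0.1146, 0.064]
tool_rot: [-0.0, 0.925, 0.38, 0.001]
wrist_force: [-0.8, -0.3, 4.0]
opening: 0.0003
gripper_force: 1.6
```

>>> arm_command(deltas="1 0 0 0.002 0 0 0; 1 0 0 0.004 0 0 0; 1 0 0 0.004 0 0 0; 1 0 0 0.004 0 0 0")

```text
time_s: 14.65
position: [0.4861, 0.1145, 0.0595]
tool_rot: [0.0, 0.925, 0.38, 0.0]
wrist_force: [-0.4, -0.1, 1.3]
opening: 0.0003
gripper_force: 0.5
```

>>> arm_command(deltas="1 0 0 0.002 0 0 0; 1 0 0 0.004 0 0 0; 1 0 0 0.004 0 0 0; 1 0 0 0.004 0 0 0")

```text
time_s: 15.05
position: [0.4863, 0.1145, 0.0579]
tool_rot: [-0.001, 0.925, 0.379, 0.001]
wrist_force: [-5.8, 0.8, 29.3]
opening: 0.0004
gripper_force: 14.7
```

It is at its stop, at 58 mm with the force rising to 29 N. Coming away.

>>> arm_command(deltas="1 0 0 -0.01 0 0 0; 1 0 0 -0.04 0 0 0; 1 0 0 -0.08 0 0 0; 1 0 0 -0.12 0 0 0; 1 0 0 -0.16 0 0 0")

```text
time_s: 15.55
position: [0.4852, 0.1141, 0.2167]
tool_rot: [0.0, 0.925, 0.379, -0.001]
wrist_force: [1.0, 0.4, 0.9]
opening: 0.0006
gripper_force: 0.0
```

>>> arm_command(deltas="1 -0.03 -0.03 0 0 0 0; 1 -0.05 -0.06 0 0 0 0; 1 -0.05 -0.1 0 0 0 0; 1 -0.05 -0.1 0 0 0 0; 1 -0.05 -0.1 0 0 0 0")

```text
time_s: 16.05
position: [0.3796, 0.1513, 0.2154]
tool_rot: [0.0, 0.925, 0.381, -0.0]
wrist_force: [0.6, -0.5, 0.5]
opening: 0.0
gripper_force: 0.0
```

```bash
python3 - <<'E'
from ang import *
im=meas("scene"); print([world(im,m["at"]).round(4) for m in arm.mark_of("scene","clamp_top")[:1]])
delta([.484,.1145,.068],-45.3)
cv2.imwrite("pics/scene8.png",cv2.resize(im["image"][190:330,210:400],None,fx=4,fy=4,interpolation=cv2.INTER_CUBIC))
E
```

```text
dark pct [ 65.  72.  80. 150. 158.]
index dir by PCA -139.62 n 17
scene centre [ 0.5322 -0.0426] R 0.1035 11
 long -138.81 index -139.75
 long -138.9 index -139.94
[array([0.4818, 0.1131, 0.0549])]
t 16.15 pos [0.381  0.1499 0.2156] ydir -45.4 F [-0.5 -0.1 -0.2]
d [0.0485 0.0973 0.1478] rot [ 0.001 -0.    -0.002]
```

View pics/scene8.png

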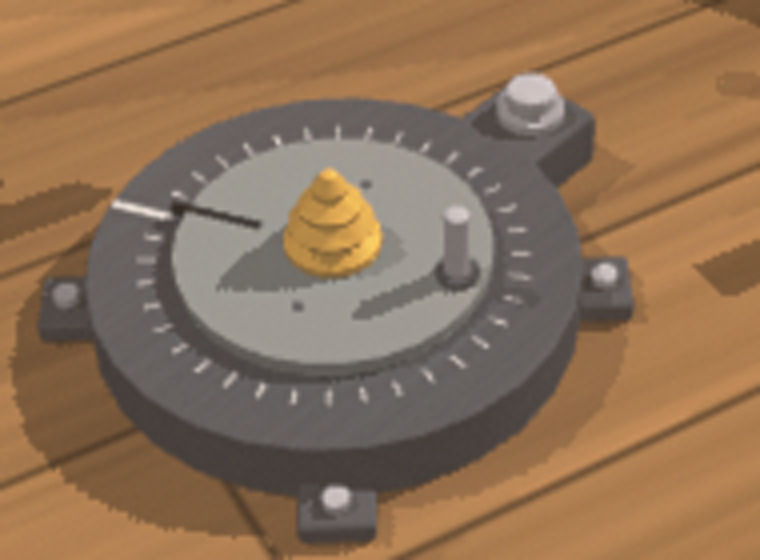

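The index line (175,207)–(260,225) still meets the long line (113,203)–(170,215), the plunger head at (530,95) is down, and the arm is clear.

```bash
python3 -c "
from workcell import arm
print(arm.sign_off())"
```

```text
the job is handed in; nothing more can be done
None
```

The job is handed in: the index line is within about 1° of the long scale line, the plunger is pressed fully to its stop, the arm is clear, and nothing else was touched.

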